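Close up the shielded test box

TASK

Lay the white hub with the blue band lengthwise between the two rails inside the test box, flat on its floor, banded side up, setting it down gently rather than dropping it. Then bring the lid gently down until it is fully shut, without slamming it, and only after that swing the red-handled hold-down lever fully down across the lid. Leave the dark spare hub, the yellow meter and the game controller where they are.

Things in the scene. Friction and masses are not known exactly. Their poses are not given: they have to be found in the camera images.
- hub: White flat electronics hub with a blue band across its top; 120 (x) x 60 (y) x 32 (z) mm, loose, about 0.2 kg, on a green mat 3 mm thick. Origin: centre of its underside; x along its length, z out of its banded top. It may go in either end first.
- spare: Dark grey hub with an orange band, same size as the white one, also on the mat; leave alone. Origin: centre of its underside.
- meter: Yellow hand-held meter lying on its back, 170 (x) x 85 (y) x 42 mm, loose; leave alone. Origin: centre of its underside.
- gamepad: Dark grey game controller, about 110 x 155 x 50 mm, loose; leave alone. Origin: centre of its underside.
- box: Aluminium test box, fixed to the bench, open at the top, outside 180 (x) x 210 (y) x 62 (z) mm, walls and floor 6 mm thick. Origin: centre of its underside; -x is the front, +x the hinge side, +y the side with the lever's bracket. Inside, two white rails 150 mm long and 8 mm high run along x, leaving a lane 76 mm wide with a blue floor in the middle.
- nest (a point): Centre of the lane on the box's inner floor, 6 mm above the box's underside; axes as the box.
- lid (a joint): Angle of the lid: 0 shut (flat on the rim), about 1.57 standing upright (it starts within 0.1 of that), at most 1.75. A stiff hinge: the lid stays where it is left and takes about 3 N at its free edge to move. The lid is an aluminium plate 8 mm thick, 210 mm wide and 180 mm from hinge to the front rim, plus a red lip 24 mm long and 160 mm wide at the free edge.
- lid_hinge (a point): Middle of the lid's hinge line, along the top of the box's rear wall (box frame x = 90, y = 0, z = 62 mm), parallel to the box's y. When shut, the lid lies from here towards the box's -x with its underside at this height.
- lid_edge (a point): Middle of the free edge of the red lip, on the lid's outer face (the top when shut), 204 mm from the hinge line.
- clamp (a joint): Angle of the hold-down lever: 0 fully down (level across the lid), about 1.57 upright, at most 1.65. It stays where it is left and takes about 3 N at its end to move.
- clamp_hinge (a point): Lever's pivot, in a bracket on the box's +y side (box frame x = -20, y = 127, z = 78 mm); pivot axis parallel to the box's x. From upright the lever swings towards the box's -y, over the lid.
- clamp_tip (a point): Free end of the lever, on its outer face (the top when down), 132 mm from the pivot along the lever and 17 mm off its pivot line. The last 60 mm is a red grip 24 mm wide and 22 mm thick; the steel bar below it is 16 mm wide, with its outer face 12 mm off the pivot line.
Things that resemble listed ones, but are neither listed nor needed, are in the scene too. Leave any brown or turquoise look-alike of the hub alone.

How it is judged:
By the outcome, as a careful person would: the job done as asked, in the order asked, and still so for the second after the job is handed in, with the robot touching nothing.
It also fails if it takes over 72 s, if anything falls off the work surface, if the arm or the gripper's body presses on something with over 40 N, if the wrist force passes 120 N, or if a joint passes its speed limit or range.

ROBOT

A 6-joint arm with a two-finger parallel gripper is mounted at the origin on the work surface. World frame = base frame: x ahead of the robot, y to its left, z up, the work surface at z = 0. Lengths are in m, angles in degrees, forces in N, time in s.
With the tool pointing down it reaches from about 0.375 to 0.9 m from the base axis. Payload 3.1 kg.
Tool frame: the origin (TCP) lies between the finger pads; the fingertips stand 11 mm ahead of it and the grasp point (between the pads) lies 8 mm behind it; z points along the fingers, y is the line along which they close (so a half turn about z gives the same grasp; the last joint's range is limited). The gripper opens to 87 mm and grips with 3 to 60 N. Pads are 19 mm wide; open, the fingers measure 117 mm over their backs; the gripper's body (75 mm by 190 mm) begins 51 mm behind the grasp point.
Start: joints at [59.674, 30.224, 82.088, -0, 67.689, -10.227], TCP at [0.215, 0.587, 0.234] pointing down, gripper open.
Joint ranges: [-176.69, 176.69], [-43.24, 126.21], [12.49, 139.97], [-82, 262], [0, 151.66], [-163.58, 163.58]. Speed limits (degrees/s): [159.86, 159.86, 180, 180, 180, 180].

INTERFACE

Orientations are given as a 3x3 rotation matrix whose columns are the frame's x, y, z axes.
In Python, from rig import bot, viewer, workorder, models gives the robot as it stands.
- The arm moves only by the shell command python3 -m jog 'ROWS'. ROWS is JSON, a list of rows, each a list of 7 numbers: the opening, from 0 (shut) to 1 (fully open), then the shift along the tool's x, y, z in m, then the turn, a rotation vector about the tool's x, y, z in degrees. In form: [[claw, x, y, z, ax, ay, az], ...]. A call has 1 to 20 rows; each row is the pose to reach, as a shift and turn from the pose commanded when the call began, along the tool's axes at that moment; what a row does not reach only later rows make up. A row lasts 1/8 s, in which the tool goes at most 62.5 mm and 10.7 degrees, less where a joint would pass 70% of its speed; a pose out of reach is approached as far as the arm can. A call with a gripper value outside its range is refused whole. The fingers move at their own pace and stop on an object; the grip force is fixed at half the most. Time passes only in rows, so rows that repeat a pose let the fingers close. It gives the time, the measured TCP pose, the force, the opening and the grip force at its end, in the units of the state.
- bot.read_state(): the state, without advancing time (a new reading comes with each control period).
- viewer.capture(name): name is "side" or "top" or "wrist"; returns (picture, depth): 420x560x3 uint8, blue, green, red; 420x560 float32, m along the optical axis (not along the pixel's ray), 0 where there is no reading.
- viewer.camera_info(name): a dict with "fx", "fy", "cx", "cy" (pixels), "world_to_cam" (4x4, takes a point from world to camera coordinates). Camera axes: x right, y down, z forward; pixel columns grow to the right and rows downward; lengths in m; the calibration is good to about 2 mm. A picture is of the moment at which its call begins: read the wrist's pose just before it. camera_info takes no time and is no camera call; for the wrist camera it gives the pose at the moment of the call.
- workorder.hand_in(): hands the job in; it is judged then, once.
Trained networks look in the newest picture that a camera, given by its name, has taken for a name from the list of things; names that differ only in an ending like _2 or _b are one class to them, and where a whole thing is asked for, a point or a joint stands for the part that bears it (a point fixed in the world has none). Each returns a list of dicts, best first, with "p" (0 to 1); they miss things now and then, are a little off and sometimes report something else, mostly with a low value. They report only what shows in the picture. A call takes as long as a camera call. They do not tell look-alikes from the thing itself.
- models.outline_of(camera, thing): "mask" (420x560 bool, what is visible of it).
- models.tip_of(camera, thing): "xyz" ([x, y, z] in m, in world coordinates, good to about 4 mm: a listed point, or the origin of a listed thing).
The state is a dict: "time_s": time; "joint_positions": joint angles; "qvel": joint speeds; "tau": joint torques, N m; "position": TCP position; "tcp_rot": TCP orientation; "force": force on the tool from outside, world axes, zero at the start; "moment": the same for the moment, N m; "opening": opening from 0.0 (shut) to 1.0 (fully open); "grasp_force": force on a finger pad.
Only numpy, scipy, OpenCV 4.12 (cv2) and the standard library are available. Lean on these libraries where they do the work, as an engineer would, in place of code of your own. Each camera call takes 0.05 s, during which the arm holds its last target. There are 200 camera calls.

## Working session

There is one attempt and no reset: what is moved stays moved. The work goes in short steps, Python scripts to look and compute and a shell command to move; the robot and the scene stay as the last step left them, time stands still between calls to the robot, and variables do not carry over. Pictures are saved under pics/ and viewed, at most 10 in all, crops included, and the job is handed in when it is done.

```bash
mkdir -p pics
cat > h.py <<'E'
import numpy as np, cv2
from rig import bot, viewer, workorder, models
def snap(c,name=None):
    p,d=viewer.capture(c)
    if name: cv2.imwrite(f'pics/{name}.png',p)
    return p,d
def pts(c,d,mask):
    i=viewer.camera_info(c); v,u=np.nonzero(mask&(d>0)); z=d[v,u]
    P=np.c_[(u-i['cx'])/i['fx']*z,(v-i['cy'])/i['fy']*z,z,np.ones(len(z))]
    return (np.linalg.inv(i['world_to_cam'])@P.T).T[:,:3]
def px(c,X):
    i=viewer.camera_info(c); q=i['world_to_cam']@np.r_[X,1]
    return [round(i['fx']*q[0]/q[2]+i['cx']),round(i['fy']*q[1]/q[2]+i['cy'])]
E
python3 - <<'E'
from h import *
np.set_printoptions(precision=4,suppress=True)
a=snap('top');b=snap('side')
cv2.imwrite('pics/a.png',cv2.resize(np.hstack([a[0],b[0]]),(800,300)))
cv2.imwrite('pics/top.png',a[0])
for c in('top','side'):
  for t in('hub','spare','box','nest','lid_hinge','lid_edge','clamp_hinge','clamp_tip','meter','gamepad'):
    r=models.tip_of(c,t)
    print(c,t,[(np.round(x['xyz'],4).tolist(),round(x['p'],2),px(c,x['xyz'])) for x in r[:4]])
s=bot.read_state();print(s['time_s'],s['position'],s['tcp_rot'],s['opening'],s['force'])
E
```

```text
top hub [([0.8398, -0.1647, 0.0016], 0.93, [326, 118]), ([0.2503, -0.2661, 0.0026], 0.73, [359, 297]), ([0.467, -0.5134, -0.0028], 0.68, [434, 229]), ([0.4778, -0.1824, 0.0031], 0.66, [332, 226])]
top spare [([0.4794, -0.3278, -0.0008], 0.87, [377, 226])]
top box [([0.5362, 0.0722, 0.002], 0.97, [255, 208])]
top nest [([0.5344, 0.0743, 0.0053], 0.73, [254, 209])]
top lid_hinge [([0.618, 0.0678, 0.0606], 0.97, [254, 181]), ([0.669, -0.2716, 0.0019], 0.64, [359, 168])]
top lid_edge [([0.6418, 0.0584, 0.2658], 0.66, [250, 161]), ([0.6199, 0.0668, 0.0592], 0.34, [255, 181])]
top clamp_hinge [([0.5318, 0.2027, 0.0742], 0.7, [211, 208]), ([0.6389, 0.0606, 0.2664], 0.53, [249, 162]), ([0.6681, -0.2723, -0.0007], 0.18, [359, 169])]
top clamp_tip [([0.5262, 0.2101, 0.213], 0.55, [198, 206])]
top meter [([0.6675, -0.2721, 0.0039], 0.88, [359, 169])]
top gamepad [([0.3694, 0.3901, -0.0024], 0.79, [158, 259])]
side hub [([0.4727, -0.1862, -0.0026], 0.71, [271, 265]), ([0.2503, -0.2696, 0.0], 0.7, [194, 301]), ([0.4636, -0.5166, 0.0011], 0.61, [299, 366])]
side spare [([0.4797, -0.3304, 0.0044], 0.78, [286, 300])]
side box [([0.5315, 0.0774, -0.0], 0.6, [272, 208])]
side nest [([0.5338, 0.0701, 0.006], 0.57, [273, 208])]
side lid_hinge [([0.6226, 0.0603, 0.0628], 0.81, [299, 191])]
side lid_edge [([0.6425, 0.0618, 0.2631], 0.68, [305, 135])]
side clamp_hinge [([0.5299, 0.2022, 0.0769], 0.81, [263, 170])]
side clamp_tip [([0.5293, 0.2077, 0.2086], 0.65, [260, 135])]
side meter [([0.6664, -0.2726, 0.0061], 0.82, [347, 271]), ([0.6241, 0.0614, 0.0643], 0.72, [299, 191])]
side gamepad [([0.3717, 0.3856, -0.0023], 0.93, [215, 170])]
1.1 [0.2148 0.5869 0.2336] [[-0.9391  0.3437  0.0001]
 [ 0.3437  0.9391  0.0001]
 [-0.      0.0001 -1.    ]] 1.000718474552863 [-0.8243  0.762   0.2784]
```

View pics/top.png

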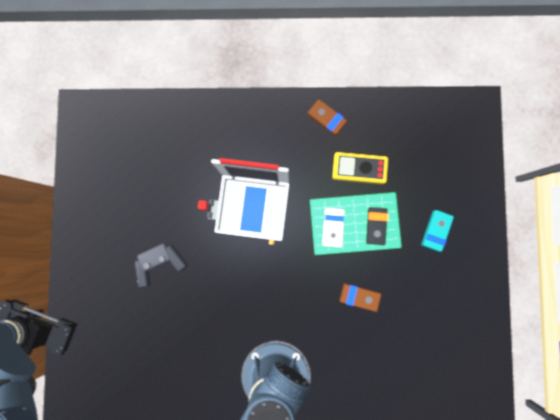

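View pics/a.png

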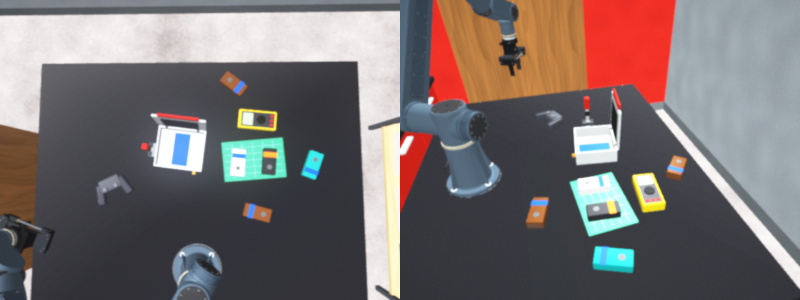

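The white hub is at top px (333,227). It could be confused with the brown hubs at (327,117) and (360,297), the turquoise one at (438,231), and the dark spare at (377,226). I choose (333,227) because it is white with a blue band and lies on the mat. Next I'll measure its pose and check it in a crop.

Run:
```python
from h import *
np.set_printoptions(precision=4,suppress=True)
p,d=snap('top')
cv2.imwrite('pics/crop.png',cv2.resize(p[140:270,190:410],None,fx=3.6,fy=3.6,interpolation=cv2.INTER_CUBIC))
def rect(P,lo,hi,n):
    Q=P[(P[:,2]>lo)&(P[:,2]<hi)]; r=cv2.minAreaRect((Q[:,:2]*1000).astype(np.float32)); print(n,len(Q),np.round(r[0],1),np.round(r[1],1),round(r[2],1),'medz',np.median(Q[:,2]))
for r in models.outline_of('top','hub'):
    m=r['mask']; v,u=np.nonzero(m); print(r['p'],u.mean(),v.mean())
    if abs(u.mean()-333)<10:
        P=pts('top',d,m); print(np.percentile(P,[2,50,98],axis=0)); rect(P,.025,.045,'hub')
        # white/blue segmentation
# white hub by colour
box=np.zeros(d.shape,bool); box[195:260,318:350]=1
h=cv2.cvtColor(p,cv2.COLOR_BGR2HSV)
P=pts('top',d,box); rect(P,.028,.045,'hubdepth')
bl=box&(h[...,0]>100)&(h[...,0]<130)&(h[...,1]>120); print('band',pts('top',d,bl).mean(0))
m=models.outline_of('top','box')[0]['mask']; P=pts('top',d,m); rect(P,.056,.068,'rim')
lane=np.zeros(d.shape,bool); lane[180:240,230:280]=1
rect(pts('top',d,lane&(h[...,0]>100)&(h[...,0]<130)&(h[...,1]>120)),-.01,.03,'lane')
```

```text
0.68 436.58322744599747 230.30495552731892
0.67 326.27792915531336 117.45367847411444
[[ 0.7838 -0.2181  0.0046]
 [ 0.8323 -0.1628  0.0321]
 [ 0.8846 -0.1106  0.0379]]
hub 657 [ 834.8 -164.9] [119.2  61.2] 51.5 medz 0.03244868049396077
0.65 359.5510752688172 297.3346774193548
0.58 332.48859060402685 227.36241610738256
[[ 0.4162 -0.2118  0.0052]
 [ 0.4734 -0.1797  0.0356]
 [ 0.531  -0.1506  0.0418]]
hub 705 [ 473.1 -182.3] [ 60.4 120.1] 84.5 medz 0.035839140276503256
hubdepth 707 [ 473.  -182.5] [ 60.3 120. ] 85.0 medz 0.035859186702448254
band [ 0.5031 -0.1867  0.0361]
rim 479 [535.5  86.3] [228.7 180.7] 83.0 medz 0.0628546105700778
lane 842 [534.6  76.6] [ 65.1 141.6] 82.8 medz 0.008179846954402992
```

View pics/crop.png

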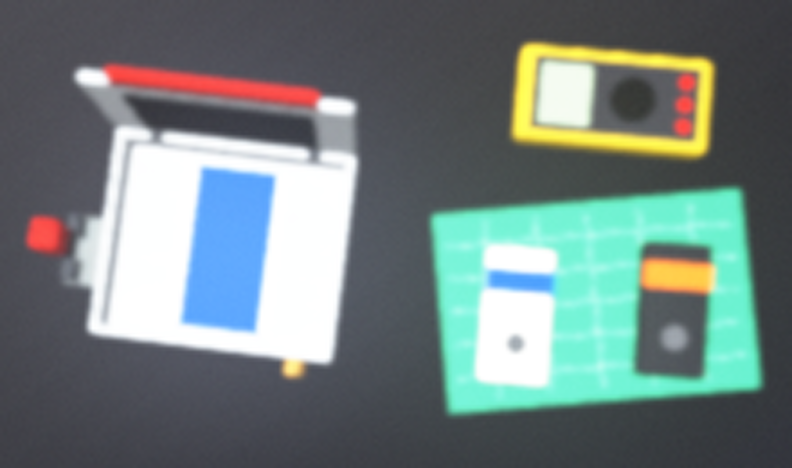

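White hub confirmed: crop (515,315), blue band up, long axis at a yaw of about -5°. The lane's blue floor is at crop (228,250), yaw about -7°, and both lid and lever are upright. I'll move to hover over the hub first.

```bash
cat >> h.py <<'E'
def goal(xyz,yaw):
    "row shift+turn (tool axes) from the present pose to TCP xyz, tool down, tool-y at yaw deg"
    s=bot.read_state(); R=np.array(s['tcp_rot']); t=np.array(s['position'])
    a=np.radians(yaw); y=np.array([np.cos(a),np.sin(a),0]); z=np.array([0,0,-1.]); T=np.c_[np.cross(y,z),y,z]
    from scipy.spatial.transform import Rotation as Ro
    return np.round(R.T@(np.array(xyz)-t),4), np.round(np.degrees(Ro.from_matrix(R.T@T).as_rotvec()),1)
E
python3 - <<'E'
from h import *
print(goal([.473,-.182,.15],85))
E
```

```text
(array([-0.5068, -0.6333,  0.0835]), array([  0. ,  -0. , -15.1]))
```

```bash
python3 -m jog '[[1,-0.03,-0.04,0,0,0,0],[1,-0.06,-0.08,0,0,0,-5],[1,-0.1,-0.125,0,0,0,-10],[1,-0.5068,-0.6333,0,0,0,-15],[1,-0.5068,-0.6333,0,0,0,-15],[1,-0.5068,-0.6333,0,0,0,-15],[1,-0.5068,-0.6333,0,0,0,-15],[1,-0.5068,-0.6333,0,0,0,-15],[1,-0.5068,-0.6333,0,0,0,-15],[1,-0.5068,-0.6333,0,0,0,-15],[1,-0.5068,-0.6333,0,0,0,-15],[1,-0.5068,-0.6333,0,0,0,-15],[1,-0.5068,-0.6333,0,0,0,-15],[1,-0.5068,-0.6333,0,0,0,-15],[1,-0.5068,-0.6333,0,0,0,-15],[1,-0.5068,-0.6333,0.03,0,0,-15],[1,-0.5068,-0.6333,0.06,0,0,-15],[1,-0.5068,-0.6333,0.0835,0,0,-15],[1,-0.5068,-0.6333,0.0835,0,0,-15]]'
python3 - <<'E'
from h import *
p,d=snap('wrist','w1')
for r in models.tip_of('wrist','hub'): print('hub',r)
h=cv2.cvtColor(p,cv2.COLOR_BGR2HSV)
allm=d>0
v,u=np.nonzero(allm); P=pts('wrist',d,allm); hh=h[v,u]
k=(P[:,2]>.029)&(P[:,2]<.045)&(abs(P[:,0]-.473)<.09)&(abs(P[:,1]+.182)<.06)
r=cv2.minAreaRect((P[k,:2]*1000).astype(np.float32)); print(r,np.median(P[k,2]))
print(goal([.473,-.182,.035],85), bot.read_state()['position'],bot.read_state()['time_s'])
E
```

```text
time_s: 3.62
position: [0.4712, -0.1795, 0.1488]
tcp_rot: [[-0.996, 0.088, -0.004], [0.088, 0.996, 0.003], [0.005, 0.003, -1.0]]
force: [0.7, -0.3, 0.7]
opening: 0.999
grasp_force: 0.0
hub {'xyz': [0.4796, -0.1834, 0.0058], 'p': 0.97}
((473.67828369140625, -186.81771850585938), (60.24824523925781, 118.48843383789062), 85.24634552001953) 0.03657639470952373
(array([-1.000e-04, -1.000e-03,  1.156e-01]), array([ 0., -0., -0.])) [ 0.4729914  -0.18100117  0.15062895] 3.725
```

```bash
python3 -m jog '[[1,0,-0.003,0.04,0,0,0],[1,0,-0.003,0.08,0,0,0],[1,0,-0.003,0.105,0,0,0],[1,0,-0.003,0.12,0,0,0],[1,0,-0.003,0.125,0,0,0],[1,0,-0.003,0.125,0,0,0],[0.5,0,-0.003,0.125,0,0,0],[0.5,0,-0.003,0.125,0,0,0],[0.5,0,-0.003,0.125,0,0,0],[0.5,0,-0.003,0.125,0,0,0],[0.5,0,-0.003,0.125,0,0,0],[0.5,0,-0.003,0.125,0,0,0]]'
```

```text
time_s: 5.22
position: [0.4729, -0.185, 0.0253]
tcp_rot: [[-0.996, 0.089, 0.0], [0.089, 0.996, -0.0], [-0.0, -0.0, -1.0]]
force: [-0.6, 0.4, 3.8]
opening: 0.688
grasp_force: 30.0
```

```bash
python3 -m jog '[[0.5,0,0,-0.02,0,0,0],[0.5,0,0,-0.06,0,0,0],[0.5,0,0,-0.1,0,0,0],[0.5,0,0,-0.135,0,0,0],[0.5,0,0,-0.135,0,0,0]]'
python3 - <<'E'
from h import *
print(goal([.534,.0755,.16],82.8), bot.read_state()['position'])
E
```

```text
time_s: 5.85
position: [0.474, -0.1857, 0.1619]
tcp_rot: [[-0.996, 0.089, 0.004], [0.089, 0.996, -0.003], [-0.005, -0.003, -1.0]]
force: [0.2, -0.0, -3.5]
opening: 0.688
grasp_force: 30.0
(array([-0.0365,  0.2655,  0.0014]), array([-0.1,  0.3,  2.1])) [ 0.4740218  -0.18573644  0.16192308]
```

```bash
python3 -m jog '[[0.5,-0.004,0.03,0,0,0,1],[0.5,-0.01,0.07,0,0,0,2],[0.5,-0.016,0.115,0,0,0,2.1],[0.5,-0.022,0.16,0,0,0,2.1],[0.5,-0.028,0.205,0,0,0,2.1],[0.5,-0.033,0.24,0,0,0,2.1],[0.5,-0.036,0.26,0,0,0,2.1],[0.5,-0.0365,0.2655,0,0,0,2.1],[0.5,-0.0365,0.2655,0,0,0,2.1],[0.5,-0.0365,0.2655,0,0,0,2.1]]'
python3 - <<'E'
from h import *
p,d=snap('side'); w,dw=snap('wrist')
cv2.imwrite('pics/w2.png',np.hstack([cv2.resize(p[90:250,200:380],(472,420)),cv2.resize(w,(320,240)) if 0 else cv2.copyMakeBorder(cv2.resize(w,(320,240)),0,180,0,0,0)]))
for t in('nest','box','hub'):
  for c in('wrist','side'): print(t,c,models.tip_of(c,t)[:2])
# lane from wrist: blue low points
h=cv2.cvtColor(w,cv2.COLOR_BGR2HSV)
P=pts('wrist',dw,(h[...,0]>100)&(h[...,0]<130)&(h[...,1]>120)); k=(P[:,2]<.02)&(P[:,2]>-.01)
if k.sum()>50: print(k.sum(),cv2.minAreaRect((P[k,:2]*1000).astype(np.float32)))
# rail tops by height
A=pts('wrist',dw,dw>0);k=(abs(A[:,2]-.062)<.004)
if k.sum()>50: print('rim',k.sum(),cv2.minAreaRect((A[k,:2]*1000).astype(np.float32)))
k=(A[:,2]>.09)&(A[:,2]<.15); print('held',k.sum(),np.percentile(A[k],[2,50,98],axis=0) if k.any() else '')
print(goal([.534,.0755,.0285],82.8), bot.read_state()['position'])
E
```

```text
time_s: 7.1
position: [0.5323, 0.0754, 0.1595]
tcp_rot: [[-0.992, 0.126, -0.001], [0.126, 0.992, -0.0], [0.001, -0.0, -1.0]]
force: [0.7, 1.4, -1.6]
opening: 0.686
grasp_force: 30.0
nest wrist []
nest side [{'xyz': [0.534, 0.0739, 0.0034], 'p': 0.81}]
box wrist []
box side [{'xyz': [0.5318, 0.0733, 0.0006], 'p': 0.86}]
hub wrist [{'xyz': [0.5395, 0.0748, 0.1381], 'p': 0.63}]
hub side [{'xyz': [0.8384, -0.1649, -0.0023], 'p': 0.96}, {'xyz': [0.2482, -0.2689, 0.0016], 'p': 0.73}]
2210 ((475.63690185546875, 82.94197082519531), (73.15303802490234, 30.110580444335938), 82.87835693359375)
rim 4757 ((526.0516357421875, 89.34809112548828), (236.33258056640625, 161.2752227783203), 83.10565185546875)
held 2709 [[0.47175304 0.00258809 0.09159159]
 [0.53086862 0.19142967 0.12223388]
 [0.62994547 0.21173735 0.14839566]]
(array([-0.0012, -0.0003,  0.1317]), array([ 0.,  0., -0.])) [0.53277637 0.07599504 0.16016935]
```

View pics/w2.png

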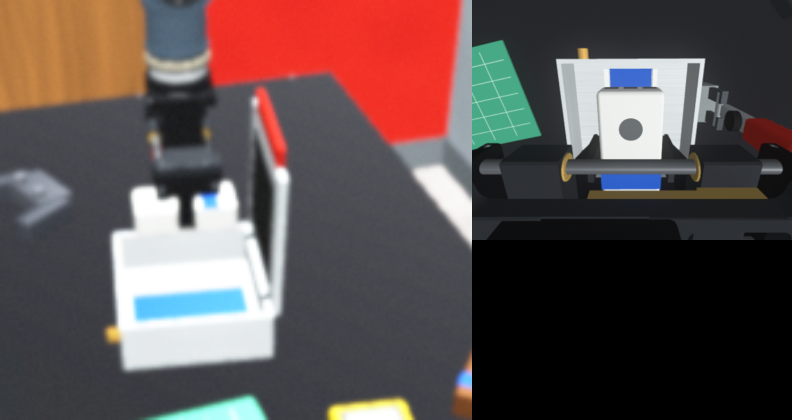

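```bash
python3 -m jog '[[0.5,-0.001,0.0005,0.02,0,0,0],[0.5,-0.001,0.0005,0.045,0,0,0],[0.5,-0.001,0.0005,0.07,0,0,0],[0.5,-0.001,0.0005,0.09,0,0,0],[0.5,-0.001,0.0005,0.105,0,0,0],[0.5,-0.001,0.0005,0.115,0,0,0],[0.5,-0.001,0.0005,0.121,0,0,0],[0.5,-0.001,0.0005,0.125,0,0,0],[0.5,-0.001,0.0005,0.127,0,0,0],[0.5,-0.001,0.0005,0.129,0,0,0],[0.5,-0.001,0.0005,0.13,0,0,0],[0.5,-0.001,0.0005,0.13,0,0,0],[0.5,-0.001,0.0005,0.13,0,0,0]]'
```

```text
time_s: 9.12
position: [0.5339, 0.0766, 0.0301]
tcp_rot: [[-0.992, 0.125, 0.0], [0.125, 0.992, -0.0], [-0.0, 0.0, -1.0]]
force: [0.1, -0.5, -2.7]
opening: 0.685
grasp_force: 30.0
```

```bash
python3 -m jog '[[0.5,0,0,0.0005,0,0,0],[0.5,0,0,0.001,0,0,0],[0.5,0,0,0.0015,0,0,0],[0.5,0,0,0.002,0,0,0],[0.5,0,0,0.002,0,0,0]]'
```

```text
time_s: 9.75
position: [0.5338, 0.0766, 0.0283]
tcp_rot: [[-0.992, 0.125, 0.0], [0.125, 0.992, -0.0], [-0.0, -0.0, -1.0]]
force: [-0.7, -0.2, 1.2]
opening: 0.689
grasp_force: 30.0
```

```bash
python3 -m jog '[[0.75,0,0,0,0,0,0],[0.85,0,0,0,0,0,0],[0.9,0,0,0,0,0,0],[0.9,0,0,0,0,0,0],[0.9,0,0,-0.005,0,0,0],[0.9,0,0,-0.02,0,0,0],[0.9,0,0,-0.06,0,0,0],[0.9,0,0,-0.1,0,0,0],[0.9,0,0,-0.15,0,0,0],[0.9,0,0,-0.2,0,0,0],[0.9,0,0,-0.24,0,0,0],[0.9,0,0,-0.28,0,0,0],[0,0,0,-0.3,0,0,0],[0,0,0,-0.3,0,0,0]]'
python3 - <<'E'
from h import *
np.set_printoptions(precision=4,suppress=True)
p,d=snap('wrist'); t,dt=snap('top')
cv2.imwrite('pics/w3.png',np.hstack([cv2.resize(p,(480,360)),cv2.resize(t[140:260,180:300],(320,360))]))
for th in('lid_edge','lid_hinge','clamp_tip','clamp_hinge'):
  snap('side')
  for c in('side','top','wrist'): print(th,c,[(np.round(r['xyz'],4),round(r['p'],2)) for r in models.tip_of(c,th)[:2]])
P=pts('wrist',d,d>0);k=(abs(P[:,2]-.038)<.008)&(abs(P[:,0]-.534)<.08)&(abs(P[:,1]-.0765)<.045)
print('hub',k.sum(),cv2.minAreaRect((P[k,:2]*1000).astype(np.float32)),np.median(P[k,2]))
print(bot.read_state()['position'],bot.read_state()['time_s'],bot.read_state()['joint_positions'])
E
```

```text
time_s: 11.5
position: [0.5344, 0.0767, 0.3308]
tcp_rot: [[-0.992, 0.125, 0.006], [0.125, 0.992, -0.0], [-0.006, 0.0, -1.0]]
force: [0.7, -0.4, -1.2]
opening: 0.754
grasp_force: 0.0
lid_edge side [(array([0.6433, 0.0622, 0.2675]), 0.96)]
lid_edge top [(array([0.641 , 0.0587, 0.266 ]), 0.97)]
lid_edge wrist [(array([0.6385, 0.0592, 0.266 ]), 0.75)]
lid_hinge side [(array([0.6268, 0.0601, 0.0636]), 0.86)]
lid_hinge top [(array([0.6238, 0.0657, 0.0619]), 0.58)]
lid_hinge wrist [(array([0.6208, 0.0636, 0.0623]), 0.59)]
clamp_tip side [(array([0.5283, 0.2041, 0.2103]), 0.54)]
clamp_tip top [(array([0.5279, 0.2095, 0.2114]), 0.6)]
clamp_tip wrist [(array([0.5296, 0.2102, 0.2114]), 0.87)]
clamp_hinge side [(array([0.5306, 0.2029, 0.0762]), 0.88)]
clamp_hinge top [(array([0.5288, 0.2018, 0.0711]), 0.64)]
clamp_hinge wrist [(array([0.5319, 0.2016, 0.0789]), 0.85)]
hub 3066 ((543.3872680664062, 74.30287170410156), (63.494197845458984, 147.16757202148438), 81.03784942626953) 0.03512313655705218
[0.5338 0.0766 0.3281] 12.4 [ -3.7085  17.7216  87.3035   0.001   74.9678 -86.5111]
```

View pics/w3.png

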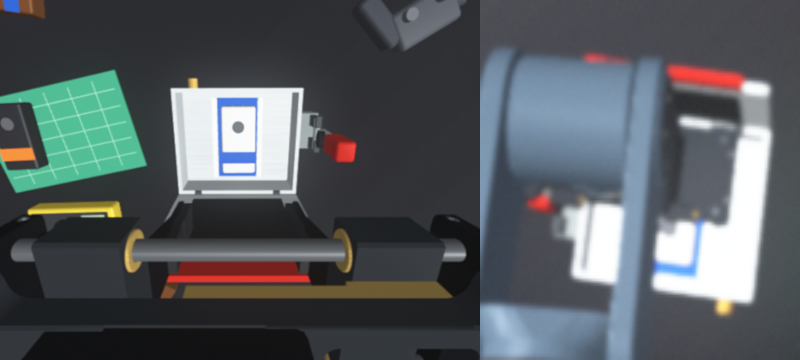

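The hub lies flat in the lane, band up: wrist px (238,135), with blue floor visible all round. The lever grip is at wrist px (340,148). Next I'll go behind the lid with the fingers closed.

```bash
python3 -m jog '[[0,-0.03,0,0,0,0,0],[0,-0.07,0,0,0,0,0],[0,-0.11,0,0,0,0,0],[0,-0.135,0,0,0,0,0],[0,-0.135,0,0,0,0,0],[0,-0.137,0,0,0,0,0],[0,-0.137,0,0.03,0,0,0],[0,-0.137,0,0.06,0,0,0],[0,-0.137,0,0.08,0,0,0],[0,-0.137,0,0.08,0,0,0]]'
python3 - <<'E'
from h import *
s=bot.read_state(); o=np.array([.534,.0765]); ex=np.array([.9923,-.1236]); ey=np.array([.1236,.9923])
p=s['position']; e=1000*(p[:2]-o)@ex; print(e,1000*(p[:2]-o)@ey,p[2],s['opening'],s['tcp_rot'])
L=185;w=10
for th in [93,90]+list(range(87,14,-3))+list(range(14,-1,-1)):
    t=np.radians(th); X=90-L*np.cos(t)+8*np.sin(t)+w; Z=62+L*np.sin(t)+8*np.cos(t)+11
    print(th,round((e-X)/1000,3),round(p[2]-Z/1000,3),end=' | ')
E
```

```text
time_s: 13.65
position: [0.6675, 0.0598, 0.2466]
tcp_rot: [[-0.992, 0.125, -0.005], [0.125, 0.992, 0.0], [0.005, -0.0, -1.0]]
force: [-0.2, 0.3, 0.6]
opening: 0.007
grasp_force: 0.0
134.57471885095617 -0.04737774406519435 0.24656514201430577 0.007211054894360169 [[-9.92134329e-01  1.25088050e-01 -4.73839020e-03]
 [ 1.25087519e-01  9.92145627e-01  4.09476410e-04]
 [ 4.75239372e-03 -1.86457872e-04 -9.99988690e-01]]
93 0.017 -0.011 | 90 0.027 -0.011 | 87 0.036 -0.012 | 84 0.046 -0.011 | 81 0.056 -0.01 | 78 0.065 -0.009 | 75 0.075 -0.007 | 72 0.084 -0.005 | 69 0.093 -0.002 | 66 0.103 0.001 | 63 0.111 0.005 | 60 0.12 0.009 | 57 0.129 0.014 | 54 0.137 0.019 | 51 0.145 0.025 | 48 0.152 0.031 | 45 0.16 0.037 | 42 0.167 0.044 | 39 0.173 0.051 | 36 0.18 0.058 | 33 0.185 0.066 | 30 0.191 0.074 | 27 0.196 0.082 | 24 0.2 0.091 | 21 0.204 0.1 | 18 0.208 0.109 | 15 0.211 0.118 | 14 0.212 0.121 | 13 0.213 0.124 | 12 0.214 0.127 | 11 0.215 0.13 | 10 0.215 0.134 | 9 0.216 0.137 | 8 0.217 0.14 | 7 0.217 0.143 | 6 0.218 0.146 | 5 0.218 0.149 | 4 0.219 0.153 | 3 0.219 0.156 | 2 0.219 0.159 | 1 0.219 0.162 | 0 0.22 0.166 |
```

```bash
python3 -m jog '[[0,0.01,0,-0.005,0,0,0],[0,0.019,0,-0.009,0,0,0],[0,0.029,0,-0.009,0,0,0],[0,0.038,0,-0.01,0,0,0],[0,0.048,0,-0.009,0,0,0],[0,0.058,0,-0.008,0,0,0],[0,0.067,0,-0.007,0,0,0],[0,0.077,0,-0.005,0,0,0],[0,0.086,0,-0.003,0,0,0],[0,0.095,0,0,0,0,0],[0,0.105,0,0.003,0,0,0],[0,0.113,0,0.007,0,0,0],[0,0.122,0,0.011,0,0,0],[0,0.131,0,0.016,0,0,0],[0,0.131,0,0.016,0,0,0]]'
python3 - <<'E'
from h import *
s=bot.read_state(); o=np.array([.534,.0765]); ex=np.array([.9923,-.1236])
p=s['position']; e=1000*(p[:2]-o)@ex; print(e,p[2],s['force'])
snap('side');print(models.tip_of('side','lid_edge')[:2])
E
```

```text
time_s: 15.52
position: [0.5379, 0.0762, 0.2313]
tcp_rot: [[-0.992, 0.125, -0.004], [0.125, 0.992, 0.0], [0.004, 0.0, -1.0]]
force: [0.7, 0.5, 1.0]
opening: 0.005
grasp_force: 0.0
3.877336135973128 0.23128433838609744 [0.70520798 0.45201193 0.9601967 ]
[{'xyz': [0.5186, 0.0763, 0.236], 'p': 0.58}, {'xyz': [0.6666, -0.273, 0.0043], 'p': 0.5}]
```

```bash
python3 -m jog '[[0,0.008,0,0.0045,0,0,0],[0,0.016,0,0.0105,0,0,0],[0,0.023,0,0.0165,0,0,0],[0,0.031,0,0.0225,0,0,0],[0,0.038,0,0.0295,0,0,0],[0,0.044,0,0.0365,0,0,0],[0,0.051,0,0.0435,0,0,0],[0,0.056,0,0.0515,0,0,0],[0,0.062,0,0.0595,0,0,0],[0,0.067,0,0.0675,0,0,0],[0,0.071,0,0.0765,0,0,0],[0,0.075,0,0.0855,0,0,0],[0,0.079,0,0.0945,0,0,0],[0,0.081,0,0.1,0,0,0],[0,0.082,0,0.105,0,0,0],[0,0.083,0,0.109,0,0,0],[0,0.083,0,0.109,0,0,0]]'
python3 - <<'E'
from h import *
s=bot.read_state(); o=np.array([.534,.0765]); ex=np.array([.9923,-.1236])
p=s['position']; e=1000*(p[:2]-o)@ex; print(e,p[2],s['force'])
snap('side');print(models.tip_of('side','lid_edge')[:2])
E
```

```text
time_s: 17.75
position: [0.4574, 0.0863, 0.1228]
tcp_rot: [[-0.992, 0.125, -0.0], [0.125, 0.992, 0.0], [0.0, -0.0, -1.0]]
force: [0.4, 0.6, -0.5]
opening: 0.003
grasp_force: 0.0
-77.23411793718063 0.12278776023345195 [ 0.36570319  0.64605617 -0.50434035]
[{'xyz': [0.4298, 0.0865, 0.1183], 'p': 0.74}]
```

```bash
python3 -m jog '[[0,0.001,0,0.003,0,0,0],[0,0.002,0,0.006,0,0,0],[0,0.003,0,0.009,0,0,0],[0,0.004,0,0.012,0,0,0],[0,0.004,0,0.015,0,0,0],[0,0.005,0,0.018,0,0,0],[0,0.005,0,0.021,0,0,0],[0,0.006,0,0.024,0,0,0],[0,0.006,0,0.027,0,0,0],[0,0.006,0,0.03,0,0,0],[0,0.006,0,0.0325,0,0,0],[0,0.006,0,0.035,0,0,0],[0,0.006,0,0.037,0,0,0],[0,0.006,0,0.0385,0,0,0],[0,0.006,0,0.04,0,0,0],[0,0.006,0,0.041,0,0,0],[0,0.006,0,0.041,0,0,0]]'
```

```text
time_s: 19.98
position: [0.4518, 0.087, 0.082]
tcp_rot: [[-0.992, 0.125, 0.001], [0.125, 0.992, -0.0], [-0.001, 0.0, -1.0]]
force: [-0.6, 0.2, -0.3]
opening: 0.003
grasp_force: 0.0
```

```bash
python3 -m jog '[[0,0,0,0.0005,0,0,0],[0,0,0,0.001,0,0,0],[0,0,0,0.0015,0,0,0],[0,0,0,0.0015,0,0,0]]'
```

```text
time_s: 20.48
position: [0.452, 0.087, 0.0813]
tcp_rot: [[-0.992, 0.125, 0.002], [0.125, 0.992, -0.0], [-0.002, 0.0, -1.0]]
force: [-1.5, -0.6, 7.9]
opening: 0.008
grasp_force: 3.9
```

```bash
python3 -m jog '[[0,0,0,0.0005,0,0,0],[0,0,0,0.001,0,0,0],[0,0,0,0.001,0,0,0]]'
```

```text
time_s: 20.85
position: [0.452, 0.087, 0.0812]
tcp_rot: [[-0.992, 0.125, 0.002], [0.125, 0.992, -0.0], [-0.002, 0.0, -1.0]]
force: [-2.1, -0.1, 17.4]
opening: 0.01
grasp_force: 8.4
```

The lid is seated: stiff at 17 N with the fingertip at z = 0.070. I'll raise the tool, check the lid, and work out the lever moves.

```bash
python3 -m jog '[[0,0,0,-0.01,0,0,0],[0,0,0,-0.05,0,0,0],[0,0,0,-0.1,0,0,0],[0,0,0,-0.15,0,0,0],[0,0,0,-0.2,0,0,0],[0,0,0,-0.24,0,0,0],[0,0,0,-0.25,0,0,0],[0,0,0,-0.25,0,0,0],[0,0,0,-0.25,0,0,0]]'
python3 - <<'E'
from h import *
np.set_printoptions(precision=4,suppress=True)
p,d=snap('side'); cv2.imwrite('pics/w4.png',cv2.resize(p[100:240,190:370],(720,560)))
for th in('lid_edge','clamp_tip'):
  print(th,[(np.round(r['xyz'],4),round(r['p'],2)) for r in models.tip_of('side',th)[:2]])
f=lambda x,y:np.array([.534,.0765])+x*np.array([.9923,-.1236])+y*np.array([.1236,.9923])
s=bot.read_state();print(s['position'],s['time_s'],goal([*f(-.02,.172),.33],82.8))
L=105;w=15
for th in range(84,-1,-4):
    t=np.radians(th); print(th,round((172-(127-L*np.cos(t)+17*np.sin(t)+w))/1000,3),round((195-(78+L*np.sin(t)+17*np.cos(t)+11))/1000,3),end=' | ')
E
```

```text
time_s: 21.98
position: [0.4503, 0.0871, 0.3278]
tcp_rot: [[-0.992, 0.125, -0.004], [0.125, 0.992, 0.0], [0.004, -0.0, -1.0]]
force: [-0.3, -0.1, 0.1]
opening: -0.0
grasp_force: 0.0
lid_edge [(array([0.424 , 0.087 , 0.0729]), 0.84)]
clamp_tip [(array([0.5298, 0.2056, 0.2084]), 0.61)]
[0.4507 0.087  0.3281] 22.125 (array([-0.0636,  0.1719, -0.0022]), array([-0. , -0.2, -0. ]))
84 0.024 -0.0 | 80 0.031 -0.0 | 76 0.039 0.0 | 72 0.046 0.001 | 68 0.054 0.002 | 64 0.061 0.004 | 60 0.068 0.007 | 56 0.075 0.009 | 52 0.081 0.013 | 48 0.088 0.017 | 44 0.094 0.021 | 40 0.1 0.025 | 36 0.105 0.031 | 32 0.11 0.036 | 28 0.115 0.042 | 24 0.119 0.048 | 20 0.123 0.054 | 16 0.126 0.061 | 12 0.129 0.068 | 8 0.132 0.075 | 4 0.134 0.082 | 0 0.135 0.089 |
```

View pics/w4.png

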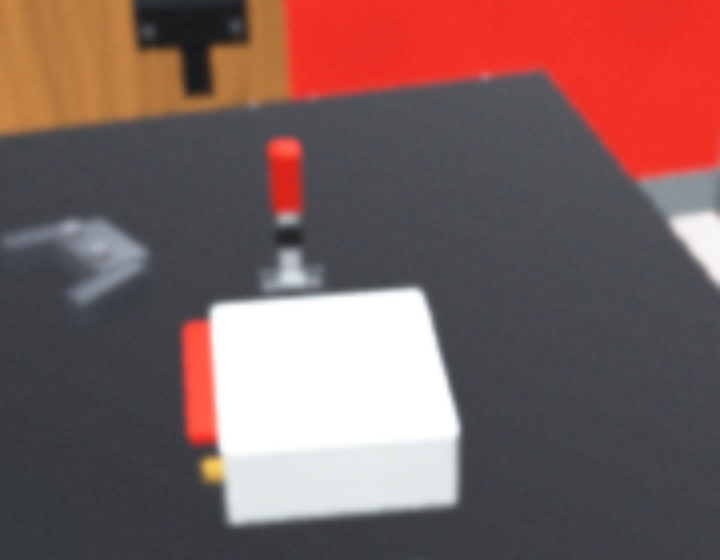

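The lid is flat shut (crop centre (330,375)) and the lever is still upright at (285,180). Moving to the lever's far side.

```bash
python3 -m jog '[[0,-0.015,0.04,0,0,0,0],[0,-0.03,0.08,0,0,0,0],[0,-0.045,0.12,0,0,0,0],[0,-0.0585,0.158,0,0,0,0],[0,-0.0635,0.172,0,0,0,0],[0,-0.0635,0.172,0,0,0,0],[0,-0.0635,0.172,0,0,0,0],[0,-0.0635,0.172,0.04,0,0,0],[0,-0.0635,0.172,0.09,0,0,0],[0,-0.0635,0.172,0.12,0,0,0],[0,-0.0635,0.172,0.133,0,0,0],[0,-0.0635,0.172,0.133,0,0,0]]'
python3 - <<'E'
from h import *
s=bot.read_state();p=s['position'];print(p,s['force']); q=p[:2]-np.array([.534,.0765]); print(q@[.9923,-.1236],q@[.1236,.9923])
E
```

```text
time_s: 23.62
position: [0.5358, 0.249, 0.1965]
tcp_rot: [[-0.992, 0.126, -0.001], [0.126, 0.992, -0.0], [0.001, -0.0, -1.0]]
force: [0.4, -0.2, 0.4]
opening: 0.003
grasp_force: 0.0
[0.53582734 0.24896091 0.19648156] [ 0.38937104 -0.16642685  0.38181589]
-0.019502893798691516 0.17135881811781917
```

```bash
python3 -m jog '[[0,0,-0.012,0,0,0,0],[0,0,-0.024,0,0,0,0],[0,0,-0.031,0,0,0,0],[0,0,-0.039,0,0,0,0],[0,0,-0.046,0.001,0,0,0],[0,0,-0.054,0.002,0,0,0],[0,0,-0.061,0.004,0,0,0],[0,0,-0.068,0.007,0,0,0],[0,0,-0.075,0.009,0,0,0],[0,0,-0.081,0.013,0,0,0],[0,0,-0.088,0.017,0,0,0],[0,0,-0.094,0.021,0,0,0],[0,0,-0.1,0.025,0,0,0],[0,0,-0.105,0.031,0,0,0],[0,0,-0.11,0.036,0,0,0],[0,0,-0.115,0.042,0,0,0],[0,0,-0.115,0.042,0,0,0]]'
python3 - <<'E'
from h import *
snap('side');print(models.tip_of('side','clamp_tip')[:2],bot.read_state()['position'])
E
```

```text
time_s: 25.75
position: [0.5208, 0.1352, 0.1536]
tcp_rot: [[-0.992, 0.126, -0.002], [0.126, 0.992, -0.0], [0.002, -0.0, -1.0]]
force: [0.8, 0.1, -0.3]
opening: 0.006
grasp_force: 0.0
[{'xyz': [0.5163, 0.0955, 0.1587], 'p': 0.54}] [0.52086495 0.13560064 0.15391196]
```

```bash
python3 -m jog '[[0,0,-0.004,0.006,0,0,0],[0,0,-0.008,0.012,0,0,0],[0,0,-0.011,0.019,0,0,0],[0,0,-0.014,0.026,0,0,0],[0,0,-0.016,0.03,0,0,0],[0,0,-0.017,0.033,0,0,0],[0,0,-0.018,0.037,0,0,0],[0,0,-0.019,0.04,0,0,0],[0,0,-0.019,0.043,0,0,0],[0,0,-0.02,0.045,0,0,0],[0,0,-0.02,0.046,0,0,0],[0,0,-0.02,0.047,0,0,0],[0,0,-0.02,0.047,0,0,0]]'
```

```text
time_s: 27.48
position: [0.5191, 0.1158, 0.1074]
tcp_rot: [[-0.992, 0.125, -0.0], [0.125, 0.992, 0.0], [0.0, 0.0, -1.0]]
force: [0.4, -0.9, 0.9]
opening: 0.004
grasp_force: 0.4
```

```bash
python3 -m jog '[[0,0,0,0.0005,0,0,0],[0,0,0,0.001,0,0,0],[0,0,0,0.0015,0,0,0],[0,0,0,0.0015,0,0,0]]'
```

```text
time_s: 27.98
position: [0.5191, 0.1156, 0.1064]
tcp_rot: [[-0.992, 0.125, 0.0], [0.125, 0.992, -0.0], [-0.0, -0.0, -1.0]]
force: [-0.4, -0.8, 5.7]
opening: 0.005
grasp_force: 2.5
```

```bash
python3 -m jog '[[0,0,0,0.0005,0,0,0],[0,0,0,0.001,0,0,0],[0,0,0,0.0015,0,0,0],[0,0,0,0.0015,0,0,0]]'
```

```text
time_s: 28.48
position: [0.5192, 0.1156, 0.1062]
tcp_rot: [[-0.992, 0.125, 0.001], [0.125, 0.992, -0.0], [-0.001, -0.0, -1.0]]
force: [-2.7, -1.9, 14.5]
opening: 0.001
grasp_force: 7.4
```

The lever is at its hard stop: 14.5 N with TCP z = 0.106, as predicted for fully down. I'll retreat straight up and check.

```bash
python3 -m jog '[[0,0,0,-0.005,0,0,0],[0,0,0,-0.03,0,0,0],[0,0,0,-0.08,0,0,0],[0,0,0,-0.13,0,0,0],[0,0,0,-0.18,0,0,0],[0,0,0,-0.21,0,0,0],[0,0,0,-0.22,0,0,0],[0,0,0,-0.22,0,0,0]]'
python3 - <<'E'
from h import *
np.set_printoptions(precision=4,suppress=True)
p,d=snap('side');w,_=snap('wrist'); cv2.imwrite('pics/w5.png',np.hstack([cv2.resize(p[120:330,180:390],(400,400)),cv2.resize(w,(400,300))[:, :] if 0 else cv2.copyMakeBorder(cv2.resize(w,(400,300)),0,100,0,0,0)]))
for th in('lid_edge','clamp_tip','spare','meter','gamepad'):
  for c in('side','wrist'): print(th,c,[(np.round(r['xyz'],4),round(r['p'],2)) for r in models.tip_of(c,th)[:2]])
E
```

```text
time_s: 29.48
position: [0.5187, 0.1159, 0.3239]
tcp_rot: [[-0.992, 0.125, -0.001], [0.125, 0.992, 0.0], [0.001, 0.0, -1.0]]
force: [-0.5, -1.1, -0.7]
opening: 0.005
grasp_force: 0.0
lid_edge side [(array([0.4241, 0.0864, 0.0692]), 0.86)]
lid_edge wrist [(array([0.4189, 0.0853, 0.0701]), 0.78)]
clamp_tip side [(array([0.5102, 0.0702, 0.0923]), 0.45)]
clamp_tip wrist [(array([0.5128, 0.0711, 0.0952]), 0.65)]
spare side [(array([ 0.4802, -0.3268,  0.0035]), 0.92)]
spare wrist [(array([ 0.4829, -0.3266,  0.0012]), 0.89), (array([0.5116, 0.0706, 0.0945]), 0.71)]
meter side [(array([ 0.6682, -0.2748,  0.0047]), 0.59)]
meter wrist [(array([ 0.6688, -0.2714, -0.0017]), 0.93)]
gamepad side [(array([ 0.3711,  0.3855, -0.0032]), 0.91)]
gamepad wrist [(array([0.3708, 0.388 , 0.0023]), 0.81), (array([ 0.6713, -0.2735, -0.0041]), 0.66)]
```

View pics/w5.png

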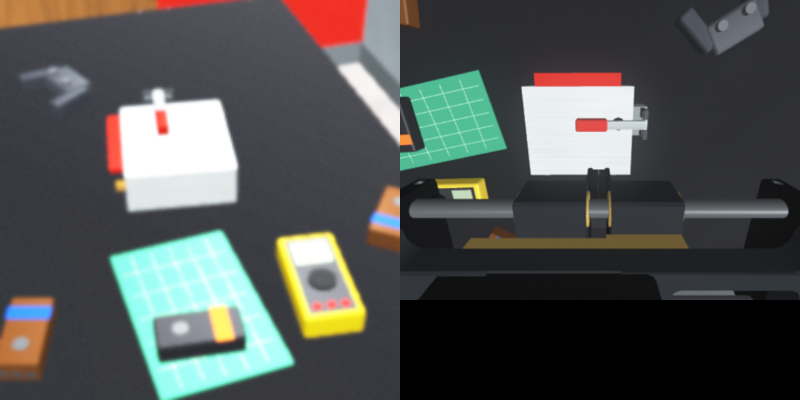

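The lid is flat shut (wrist px (578,130)) and the red lever lies level across it (590,125). The spare, meter and gamepad have not moved, and the gripper is clear. Handing in.

```bash
python3 -c "
from rig import workorder; print(workorder.hand_in())"
```

```text
the job is handed in; nothing more can be done
None
```

The white hub is flat in the lane with its band up, the lid was closed gently and fully, the lever was then swung fully down, and the job was handed in at about 30 s of the 72 s allowed.

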